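# Clear paint pots from the light path and hold the rose colour cell in it

## Task

Two paint pots are standing in the way of the light on the lamp board: push them one by one, upright and without lifting them, into the wooden guide lane so that both stand in single file wholly between the straight rails. Then pick up the rose colour cell by its two frosted faces only, never touching its clear coloured faces, and hold it upright in the light path about midway between lamp and white card, centred at the height of the lens, with its clear faces square to the light. Finish while still holding it there; leave the blue cell, the loose lid and the spool where they stand.

Things in the scene. Friction and masses are not known exactly. Their poses are not given: they have to be found in the camera images.
- bench: Lamp board fixed to the table: plywood, 8 mm thick, with lamp, card and pot lane on it. Origin on the table surface under the middle of the light path, z up; board from x -100 to 200 mm, y -360 to 250 mm in this frame. Light runs along its +y at x 0, over a thin black line on the board, from grey lamp to white card; the lane runs along its +x.
- beam (a point): Middle of the light path, midway between lens and card (about 216 mm from each), 90 mm above the table; axes as the board's: light along y, lane along +x, z up.
- lens (a point): Centre of the face of the lamp's round lens (radius 22 mm), 90 mm above the table. The grey lamp box behind it (y -345 to -225 mm in the board's frame) is 110 mm wide along x; top 130 mm above the table.
- card (a point): Where the light lands: bright disc on the white card, 90 mm above the table. Card 120 mm wide along x, 5 mm thick; top 135 mm above the table; wooden foot 30 mm high.
- lane_mouth (a point): Start of the straight rails, on the lane's centre line, on the board's top face (8 mm above the table). Rails run 132 mm along the board's +x, inner faces 68 mm apart, 10 mm thick, tops 14 mm above the board (22 above the table). Wings of the same height flare from here to about 61 mm either side, 22 mm before the mouth.
- lane_stop (a point): Closed end of the lane, at the face of the stop (a block 24 mm above the board): on the centre line, on the board's top face, 132 mm along +x from the mouth.
- pot_purple: Closed purple paint pot, white lid: upright cylinder 56 mm in diameter, 97 mm tall, 110 to 225 g, loose on the board, in the way of the light, 75 to 95 mm to one side of the lane's centre line and before the mouth (the green one on the other side; either may be left or right). Origin at the centre of its underside, z up; its yaw is arbitrary.
- pot_green: Closed green paint pot with white lid: otherwise the same as the purple one.
- cell_rose: Rose-red colour cell: upright block 40 x 40 x 80 mm tall, about 150 g, loose on the table. Its two frosted faces (white matt plates 38 mm wide, full height) look along its own +x and -x, 40 mm apart: grip these. Its clear rose faces look along its own +y and -y, 40 mm apart, 1 mm proud of the plates' edges. Origin at the centre of its underside, z up.
- cell_rose_mid (a point): Centre of the rose cell, 40 mm above its underside; axes as the cell's.
- cell_rose_clear: The clear rose-red block between the frosted plates of the rose cell (30 x 40 x 80 mm; its clear faces look along +y and -y): the fingers must not touch it. Origin and axes as the cell's.
- cell_blue: Blue colour cell of the same build and size, standing near the rose one on the table; which of the two is nearer varies. To be left alone. Origin at the centre of its underside.
- spool: Wooden spool with orange thread, 70 mm in diameter, 66 mm tall, standing on the board beside the lane on the lamp's side; leave alone. Origin at the centre of its underside.
- pot_lid: Loose white pot lid, 58 mm in diameter, 10 mm tall, lying on the board beside the lane on the card's side; leave alone. Origin at the centre of its underside.
Things that resemble listed ones, but are neither listed nor needed, are in the scene too. Of the things like the pot_purple, leave any that is black or turquoise; of the rest the smaller one is meant.

How it is judged:
By the outcome, as a careful person would: the job done as asked, in the order asked, and still so for the second after the job is handed in, while the arm keeps its last pose, push and grip.
It also fails if it takes over 72 s, if anything falls off the work surface, if the arm or the gripper's body presses on something with over 40 N, if the wrist force passes 120 N, or if a joint passes its speed limit or range.

## Robot

A 6-joint arm with a two-finger parallel gripper is mounted at the origin on the work surface. World frame = base frame: x ahead of the robot, y to its left, z up, the work surface at z = 0. Lengths are in mm, angles in degrees, forces in N, time in s.
With the tool pointing down it reaches from about 250 to 775 mm from the base axis. Payload 4 kg.
Tool frame: the origin (TCP) lies midway between the tips of the shut fingers; the grasp point (between the pads) lies 19 mm behind it; x points along the fingers, z is the direction in which the jaws open and shut, and the axes are right-handed (so a half turn about x gives the same grasp; the last joint's range is limited). The gripper opens to 94 mm and grips with 3 to 60 N. Pads are 16 mm wide; open, the fingers measure 119 mm over their backs; the gripper's body (75 mm by 177 mm) begins 78 mm behind the grasp point.
Start: joints at [-70.078, 4.996, 78.535, -0, 96.463, -5.907], TCP at [239.628, -495.075, 205.506] pointing down, gripper open.
Joint ranges: [-177.83, 177.83], [-43.37, 116.18], [15.69, 146.23], [-61.86, 241.86], [9.47, 152.12], [-147.06, 147.06]. Speed limits (degrees/s): [159.86, 159.86, 180, 180, 180, 180].

## Interface

Orientations are given as [roll, pitch, yaw] about the fixed x, y, z axes, in that order (R = Rz(yaw) Ry(pitch) Rx(roll)).
In Python, from station import bot gives the robot as it stands. The module is installed in compiled form; this text tells all that it offers.
- The arm moves only by the tool move_arm, never from a script. Its argument "motion" is text: rows parted by semicolons, each of 5 numbers parted by spaces: the shift along the world's x, y, z in m, then the turn about the world's z in rad, then the opening in per cent of the stroke, from 0 (shut) to 100 (fully open). In form: tx ty tz spin grip; .... A call has 1 to 12 rows; each row shifts and turns the commanded pose from where the row before left it; what a row does not reach is not made up. A row lasts 1/10 s, in which the tool goes at most 50 mm and 8.59 degrees, less where a joint would pass 70% of its speed; a pose out of reach is approached as far as the arm can. A call is refused whole if a number of a shift passes 0.05 or a number of a turn 0.15, either way. A call with a gripper value outside its range is refused whole. The fingers move at their own pace and stop on an object; the grip force is fixed at half the most. Time passes only in rows, so rows that do not move let the fingers close. It gives the time, the measured TCP pose, the force and the opening at its end, in the units of the state.
- bot.state(): the state, without advancing time (a new reading comes with each control period).
- bot.get_image(name): name is "scene" or "top"; returns a dict with "image" (400x640x3 uint8, red, green, blue), "K" (3x3 intrinsics, pixels), "k1" (the pictures are not rectified: a ray, as slopes to the right and down, at radius r is drawn at 1 + k1 r^2 times it, then the intrinsics apply), "T" (4x4, takes a point from camera to world coordinates). Camera axes: x right, y down, z forward; pixel columns grow to the right and rows downward; lengths in mm; the calibration is good to about 2 mm. A picture is of the moment at which its call begins. There is no depth.
- bot.sign_off(): hands the job in, once; it reports no verdict.
The state is a dict: "time_s": time; "q": joint angles; "joint_velocities": joint speeds; "joint_efforts": joint torques, N m; "tcp_pos": TCP position; "tool_rot": TCP orientation; "ft_force": force on the tool from outside, world axes, zero at the start; "wrist_torque": the same for the moment, N m; "opening": finger opening in mm.
Only numpy, scipy, OpenCV 4.12 (cv2) and the standard library are available. Lean on these libraries where they do the work, as an engineer would, in place of code of your own. Each camera call takes 0.05 s, during which the arm holds its last target.

## Working session

There is one attempt and no reset: what is moved stays moved. The work goes in short steps, Python scripts to look and compute and a tool call to move; the robot and the scene stay as the last step left them, time stands still between calls to the robot, and variables do not carry over. Pictures are saved under pics/ and viewed, and the job is handed in when it is done.

Besides the shell and the picture viewer there is one more tool, called after "Call:" by a JSON object that holds its "api" and its "payload". move_arm: Moves the arm, as the interface text tells. Its arguments: {"type":"object","properties":{"motion":{"type":"string"}},"required":["motion"]}

```bash
mkdir -p pics; python3 - <<'E'
from station import bot
import cv2,numpy as np,pickle
print(bot.state())
for n in("scene","top"):
    d=bot.get_image(n); pickle.dump(d,open(n+"0.pkl","wb"))
    cv2.imwrite(f"pics/{n}0.png",d["image"][:,:,::-1]); print(n,d["K"],d["k1"],np.round(d["T"],3))
E
```

```text
{'time_s': 0.0, 'q': array([-7.00777346e+01,  5.03888692e+00,  7.86255519e+01, -1.27244398e-03,
        9.64618599e+01, -5.90645751e+00]), 'joint_velocities': array([-0.03890392,  0.00659967, -0.06138093,  0.01493878, -0.12426905,
        0.01041815]), 'joint_efforts': array([-1.14040071e-03, -3.40186858e+01, -3.02425611e+01,  7.16410694e-02,
        3.29927285e-02, -1.71984743e-04]), 'tcp_pos': array([ 239.430652  , -494.53370266,  204.2991487 ]), 'tool_rot': array([174.66724633,  89.87369497, 110.49582747]), 'ft_force': array([ 0.4928029 ,  0.31110004, -0.47239245]), 'wrist_torque': array([-0.03746277, -0.04501888, -0.0008736 ]), 'opening': 93.80803432812007}
scene [[384.62264758   0.         321.77813654]
 [  0.         384.62264758 195.61762656]
 [  0.           0.           1.        ]] -0.04094320089118148 [[ 8.43000e-01  3.37000e-01 -4.18000e-01  9.42951e+02]
 [ 5.37000e-01 -5.18000e-01  6.66000e-01 -6.11427e+02]
 [ 8.00000e-03 -7.86000e-01 -6.18000e-01  6.58243e+02]
 [ 0.00000e+00  0.00000e+00  0.00000e+00  1.00000e+00]]
top [[508.45930058   0.         316.84392248]
 [  0.         508.45930058 202.95603917]
 [  0.           0.           1.        ]] -0.12460977501198925 [[-2.20000e-02 -9.94000e-01  1.11000e-01  4.03964e+02]
 [-1.00000e+00  2.40000e-02  1.50000e-02  5.04200e+00]
 [-1.70000e-02 -1.10000e-01 -9.94000e-01  1.29576e+03]
 [ 0.00000e+00  0.00000e+00  0.00000e+00  1.00000e+00]]
```

```bash
ls .
```

```text
pics
scene0.pkl
top0.pkl
```

View pics/scene0.png

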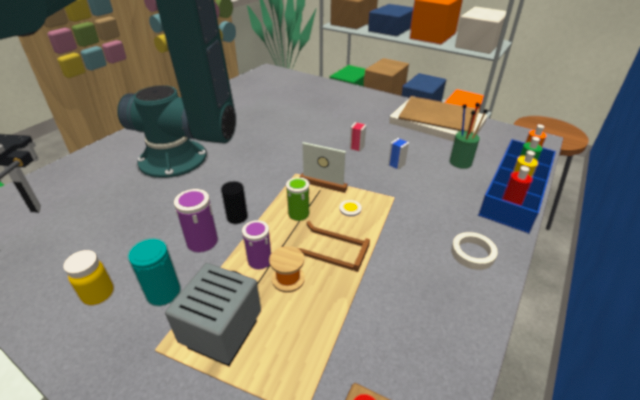

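View pics/top0.png

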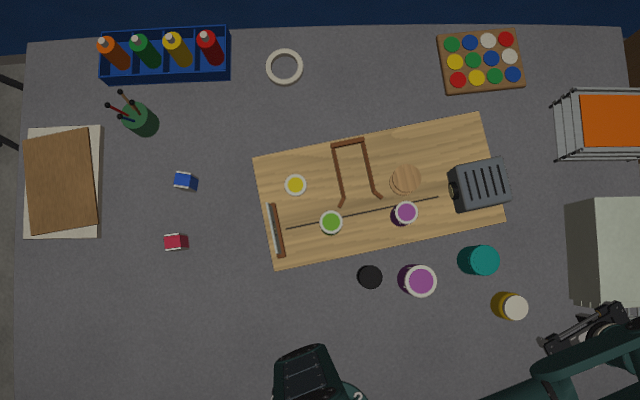

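```bash
cat > h.py <<'E'
import numpy as np,cv2,pickle
def ray(d,u,v):
    K,k,T=d["K"],d["k1"],d["T"]
    p=cv2.undistortPoints(np.array([[[u,v]]],float),K,np.array([k,0,0,0.]))[0,0]
    return T[:3,3],T[:3,:3]@np.array([p[0],p[1],1])
def onz(d,u,v,z):
    o,r=ray(d,u,v); return o+r*(z-o[2])/r[2]
def proj(d,P):
    T=np.linalg.inv(d["T"]); p,_=cv2.projectPoints(np.array(P,float).reshape(-1,1,3),cv2.Rodrigues(T[:3,:3])[0],T[:3,3],d["K"],np.array([d["k1"],0,0,0.]));return p[:,0]
def tri(d1,p1,d2,p2):
    o1,a=ray(d1,*p1);o2,b=ray(d2,*p2)
    s=np.linalg.lstsq(np.c_[a,-b],o2-o1,rcond=None)[0]
    P,Q=o1+a*s[0],o2+b*s[1]; return (P+Q)/2,np.linalg.norm(P-Q)
def shot(bot,n,tag):
    d=bot.get_image(n);pickle.dump(d,open(f"{n}{tag}.pkl","wb"));cv2.imwrite(f"pics/{n}{tag}.png",d["image"][:,:,::-1]);return d
E
python3 - <<'E'
import sys;sys.path.insert(0,'.')
from h import *
t=pickle.load(open("top0.pkl","rb"));s=pickle.load(open("scene0.pkl","rb"))
def crop(d,x0,y0,x1,y1,f,n): cv2.imwrite("pics/"+n,cv2.resize(d["image"][y0:y1,x0:x1,::-1],None,fx=f,fy=f,interpolation=cv2.INTER_CUBIC))
crop(t,240,100,520,300,2.85,"c1.png");crop(t,150,160,290,260,5,"c2.png");crop(s,150,110,420,300,2.9,"c3.png")
hsv=cv2.cvtColor(t["image"],cv2.COLOR_RGB2HSV)
# board mask
m=cv2.inRange(hsv,(12,60,110),(28,255,255)); m[:, :240]=0;m[:,530:]=0;m[:100]=0;m[280:]=0
m=cv2.morphologyEx(m,cv2.MORPH_CLOSE,np.ones((25,25)))
c=max(cv2.findContours(m,0,cv2.CHAIN_APPROX_NONE)[0],key=cv2.contourArea)
print(cv2.approxPolyDP(c,8,True)[:,0].tolist())
for n,lo,hi in [("purple",(135,60,60),(165,255,255)),("green",(38,90,60),(60,255,255)),("blue",(108,100,60),(125,255,255)),("rose",(168,90,60),(180,255,255)),("yel",(24,120,100),(32,255,255))]:
    for nm,d in(("top",t),("scene",s)):
        mm=cv2.inRange(cv2.cvtColor(d["image"],cv2.COLOR_RGB2HSV),lo,hi)
        nn,l,st,ce=cv2.connectedComponentsWithStats(mm)
        print(n,nm,[(st[i].tolist(),np.round(ce[i],1).tolist()) for i in range(1,nn) if st[i,4]>40])
E
```

```text
[[478, 111], [253, 157], [274, 270], [505, 221], [502, 204], [452, 203], [452, 167], [490, 157]]
purple top [([398, 204, 18, 17, 239], [406.2, 211.9]), ([409, 269, 24, 25, 468], [420.7, 280.6])]
purple scene [([179, 191, 25, 16, 301], [190.8, 198.5]), ([177, 205, 40, 47, 1196], [198.7, 230.0]), ([246, 222, 19, 13, 195], [255.1, 228.4]), ([244, 238, 26, 31, 575], [257.8, 253.0])]
green top [([323, 213, 17, 18, 234], [330.8, 221.6])]
green scene [([217, 0, 15, 17, 184], [224.8, 6.8]), ([73, 23, 25, 22, 380], [85.1, 33.6]), ([289, 179, 17, 10, 131], [297.2, 183.3]), ([288, 190, 21, 30, 493], [298.0, 205.2])]
blue top [([98, 24, 129, 54, 1985], [168.3, 54.8]), ([462, 35, 16, 15, 193], [469.5, 42.0]), ([483, 51, 16, 15, 191], [491.0, 57.8]), ([505, 66, 16, 16, 193], [512.5, 73.8]), ([174, 173, 24, 18, 271], [185.7, 180.3])]
blue scene [([370, 5, 42, 29, 722], [388.5, 18.6]), ([611, 59, 25, 51, 66], [623.3, 84.0]), ([403, 75, 42, 24, 495], [423.3, 87.4]), ([589, 136, 11, 28, 46], [592.4, 149.6]), ([390, 139, 16, 29, 226], [395.8, 152.1]), ([479, 140, 76, 93, 3034], [516.4, 191.0]), ([568, 165, 22, 142, 241], [578.4, 239.0]), ([619, 204, 12, 15, 57], [624.6, 211.6]), ([553, 357, 10, 41, 102], [557.3, 378.5])]
rose top [([163, 235, 26, 14, 294], [175.7, 241.3])]
rose scene [([351, 123, 13, 28, 232], [356.1, 135.9]), ([503, 171, 30, 33, 107], [515.7, 189.8])]
yel top [([163, 32, 18, 18, 181], [172.2, 41.3]), ([447, 54, 16, 16, 202], [454.6, 61.4]), ([468, 70, 17, 16, 208], [476.1, 77.5]), ([288, 178, 15, 14, 177], [295.1, 184.4])]
yel scene [([66, 0, 22, 20, 302], [77.0, 9.4]), ([155, 34, 11, 18, 148], [160.6, 42.2]), ([58, 53, 27, 24, 420], [70.8, 64.0]), ([516, 155, 22, 19, 163], [526.3, 162.9]), ([343, 202, 15, 10, 105], [350.1, 206.3]), ([69, 263, 43, 41, 968], [93.2, 286.1])]
```

View pics/c1.png

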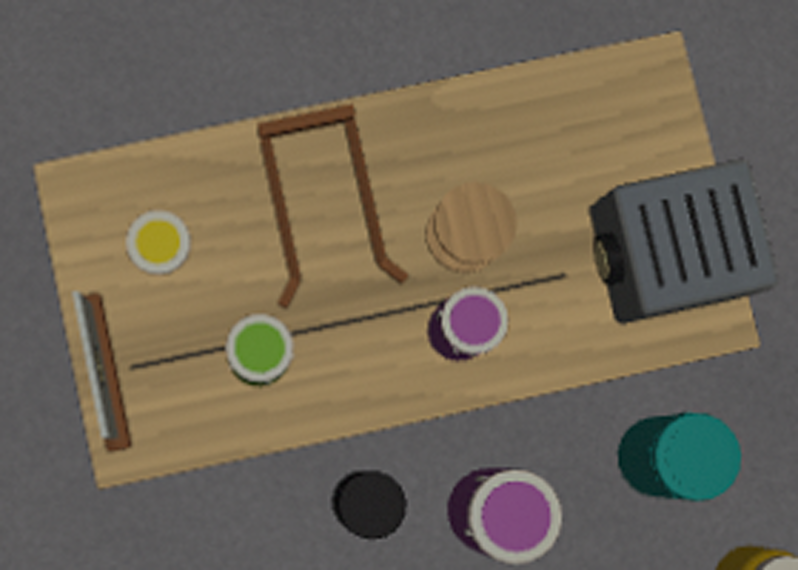

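View pics/c2.png

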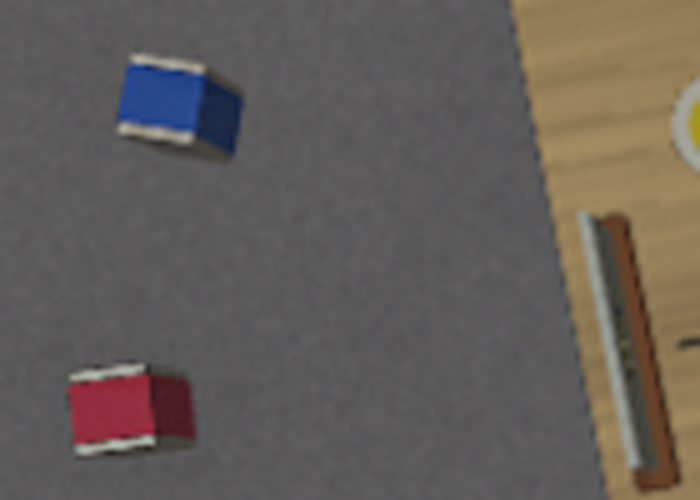

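View pics/c3.png

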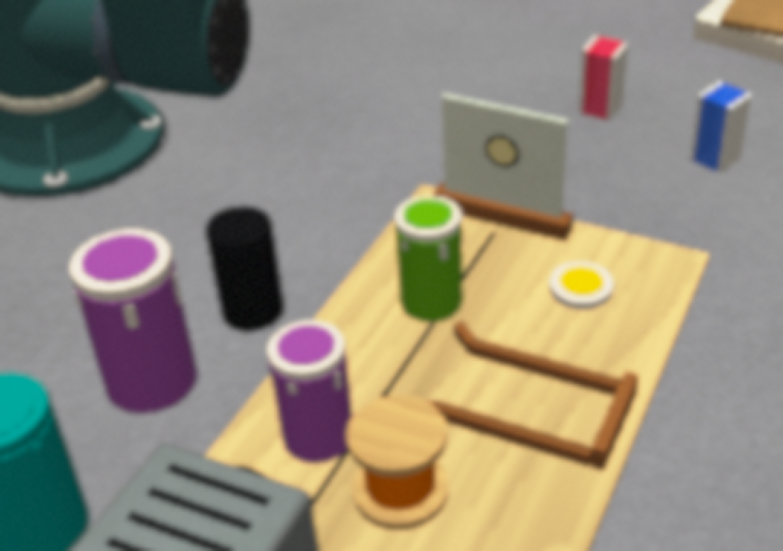

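```bash
python3 - <<'E'
import sys;sys.path.insert(0,'.')
from h import *
t=pickle.load(open("top0.pkl","rb"));s=pickle.load(open("scene0.pkl","rb"))
for p in [(478,111),(253,157),(274,270),(505,221),(438,197),(287,229)]: print("z8",p,np.round(onz(t,*p,8),1))
for n,a,b in [("purple",(406.2,211.9),(255.1,228.4)),("green",(330.8,221.6),(297.2,183.3))]: print(n,tri(t,a,s,b),onz(t,*a,105),onz(s,*b,105))
print("PurpleBig",onz(t,420.7,280.6,120))
E
```

```text
z8 (478, 111) [ 780.7 -405.2    8. ]
z8 (253, 157) [670.9 186.9   8. ]
z8 (274, 270) [379.8 136.1   8. ]
z8 (505, 221) [ 489.2 -457.8    8. ]
z8 (438, 197) [ 555.3 -286.2    8. ]
z8 (287, 229) [482.6 101.5   8. ]
purple (array([ 510.77278934, -186.52518818,  105.50274521]), np.float64(1.2569411031404634)) [ 510.36165292 -187.03965475  105.        ] [ 510.86073938 -185.73122561  105.        ]
green (array([492.33847987,  -8.4586199 , 105.62768314]), np.float64(1.5963964968896447)) [491.76068168  -8.96525204 105.        ] [492.41595154  -7.22981362 105.        ]
PurpleBig [ 349.65908235 -212.18465228  120.        ]
```

```bash
cat >> h.py <<'E'
def board(t):
    A=np.array([[200,-360],[200,250],[-100,250],[-100,-360]],float)
    B=np.array([onz(t,*p,8)[:2] for p in [(478,111),(253,157),(274,270),(505,221)]])
    a=A-A.mean(0);b=B-B.mean(0)
    th=np.arctan2((a[:,0]*b[:,1]-a[:,1]*b[:,0]).sum(),(a*b).sum())
    R=np.array([[np.cos(th),-np.sin(th)],[np.sin(th),np.cos(th)]])
    return th,R,B.mean(0)-R@A.mean(0),A,B
E
python3 - <<'E'
import sys;sys.path.insert(0,'.')
from h import *
t=pickle.load(open("top0.pkl","rb"));s=pickle.load(open("scene0.pkl","rb"))
th,R,o,A,B=board(t)
print(np.degrees(th),o,(A@R.T+o-B).round(1))
b=lambda P:(np.array(P)[:2]-o)@R
for p in [(438,197),(287,229)]: print("line",b(onz(t,*p,8)))
for n,a in [("purple",(510.8,-186.5)),("green",(492.3,-8.5))]: print(n,b(a))
f=lambda u,v:(240+(u+.5)/2.85-.5,100+(v+.5)/2.85-.5)
for n,p,z in [("Lin",(301,278),22),("Lcorner_inner",(300,272),22),("Linfar",(272,135),22),("Rin",(378,262),22),("Rinfar",(346,122),22),("Lwing",(284,306),22),("Rwing",(404,280),22),("stopL",(262,125),32),("stopR",(354,106),32),("spool",(473,222),74),("lid",(158,242),18),("cardtopL",(80,292),135),("cardtopR",(106,437),135)]: 
    P=onz(t,*f(*p),z);print(n,P[:2].round(1),b(P).round(1))
g=lambda u,v:(150+(u+.5)/5-.5,160+(v+.5)/5-.5)
for n,cs in [("rose",[(70,378),(145,368),(155,440),(76,452)]),("blue",[(132,58),(205,68),(195,140),(119,130)])]:
    Q=np.array([onz(t,*g(*c),80)[:2] for c in cs]);print(n,Q.round(1).tolist(),Q.mean(0))
E
```

```text
10.395343226232665 [521.05494575 -89.93521445] [[ 2.  -2.8]
 [ 1.7  5.2]
 [-2.2  1.8]
 [-1.6 -4.3]]
line [  -1.72160135 -199.17667558]
line [ -3.2426566  195.19865436]
purple [-27.51069552 -93.12939038]
green [-13.58886081  85.28706771]
Lin [558.6 -48. ] [44.5 34.5]
Lcorner_inner [564.  -47.3] [49.9 34.2]
Linfar [688.4 -25.8] [176.1  32.9]
Rin [ 571.3 -116.7] [ 44.6 -35.4]
Rinfar [698.7 -92.5] [174.3 -34.5]
Lwing [534.1 -32.3] [23.2 54.3]
Rwing [ 554.7 -139.2] [ 24.2 -54.5]
stopL [695.4 -16.9] [184.7  40.4]
stopR [710.8 -99.3] [184.9 -43.5]
spool [ 597.  -194.2] [  55.9 -116.3]
lid [594.5  78.3] [102.6 152.2]
cardtopL [537.8 135.4] [ 57.1 218.7]
cardtopR [420.6 116. ] [-61.7 220.7]
rose [[469.3, 397.4], [473.5, 360.1], [438.6, 355.0], [433.4, 394.2]] [453.70820519 376.68847047]
blue [[626.2, 367.9], [620.1, 331.2], [584.6, 335.9], [590.5, 374.0]] [605.34574377 352.26561557]
```

Candidates for pot_purple in the top view:
- The small purple pot on the board at (405,212).
- The big purple pot at (420,281), which is larger and off the board.
- The black pot at (370,277) and the turquoise one at (478,260), both to be left.

By the description it is the small one, and crop c1 confirms this. The green pot is at (331,222). The rose cell is at (175,242), with white plates facing about world ±x, and the blue cell at (185,180) is to be left.

I start with the green pot, using the fingers part open as a cradle.

Call:
{"api": "move_arm", "payload": {"motion": "0.02 0.0445 0 0.1085 43; 0.02 0.0445 0 0.1085 43; 0.02 0.0445 0 0.1085 43; 0.02 0.0445 0 0.1085 43; 0.02 0.0445 0 0.1085 43; 0.02 0.0445 0 0.1085 43; 0.02 0.0445 0 0.1085 43; 0.02 0.0445 0 0.1085 43; 0.02 0.0445 0 0.1085 43; 0.02 0.0445 0 0.1085 43; 0.02 0.0445 0 0.1085 43; 0.02 0.0445 0 0.1085 43"}}

```text
time_s: 1.3
tcp_pos: [479.8, 41.0, 205.2]
tool_rot: [-137.6, 90.0, -126.8]
ft_force: [1.3, -0.7, 0.0]
opening: 40.6
```

Call:
{"api": "move_arm", "payload": {"motion": "0.003 -0.001 -0.035 -0.006 43; 0 0 -0.035 0 43; 0 0 -0.035 0 43; 0 0 -0.035 0 43; 0 0 -0.035 0 43; 0 0 0 0 43"}}

```text
time_s: 1.9
tcp_pos: [477.4, 38.1, 24.8]
tool_rot: [167.9, 89.3, 177.9]
ft_force: [-0.1, -0.7, 0.3]
opening: 40.6
```

```bash
python3 - <<'E'
import sys;sys.path.insert(0,'.')
from h import *
from station import bot
t=shot(bot,"top","1");s=shot(bot,"scene","1")
i=np.vstack([t["image"][120:300,240:520],s["image"][120:300,180:460]])
cv2.imwrite("pics/v1.png",cv2.resize(i[:,:,::-1],None,fx=1.65,fy=1.65))
E
```

```text
(no output)
```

View pics/v1.png

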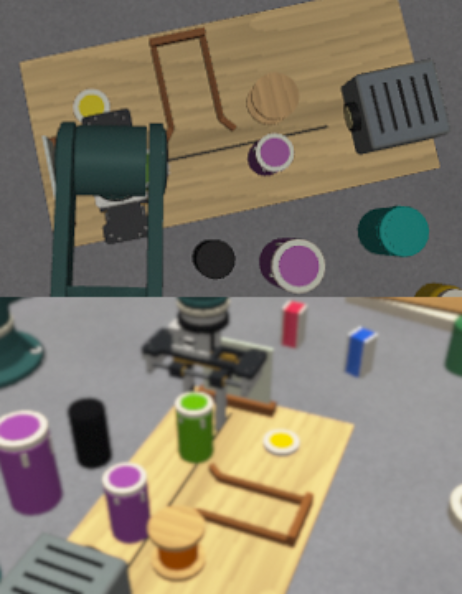

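```bash
python3 - <<'E'
from station import bot
for i in range(1):
    s=bot.state();print(s["time_s"],s["tcp_pos"],s["tool_rot"],s["ft_force"])
E
```

```text
2.0 [482.18853562  37.93445022  30.37361795] [168.14518501  89.91137505 178.22996733] [ 0.52754851 -0.84282397  0.76729855]
```

Call:
{"api": "move_arm", "payload": {"motion": "0.0016 -0.0088 0 0 43; 0.0016 -0.0088 0 0 43; 0.0016 -0.0088 0 0 43; 0.0016 -0.0088 0 0 43; 0.0016 -0.0088 0 0 43; 0.0016 -0.0088 0 0 43; 0.0016 -0.0088 0 0 43; 0.0016 -0.0088 0 0 43; 0.0016 -0.0088 0 0 43; 0.0016 -0.0088 0 0 43; 0.0016 -0.0088 0 0 43; 0 0 0 0 43"}}

```text
time_s: 3.2
tcp_pos: [500.3, -60.5, 30.2]
tool_rot: [-109.7, 89.9, -99.7]
ft_force: [0.0, -0.1, -0.4]
opening: 40.2
```

```bash
cat >> h.py <<'E'
O=np.array([521.,-90.]);TH=np.radians(10.45)
RB=np.array([[np.cos(TH),-np.sin(TH)],[np.sin(TH),np.cos(TH)]])
def b(P): return (np.array(P)[:2]-O)@RB
def w(p): return O+RB@np.array(p,float)
def blobs(d,col):
    lo,hi={"purple":((135,60,60),(165,255,255)),"green":((38,90,60),(60,255,255))}[col]
    mm=cv2.inRange(cv2.cvtColor(d["image"],cv2.COLOR_RGB2HSV),lo,hi)
    nn,l,st,ce=cv2.connectedComponentsWithStats(mm)
    return [(st[i].tolist(),np.round(ce[i],1).tolist()) for i in range(1,nn) if st[i,4]>60]
E
cat > look.py <<'E'
import sys;sys.path.insert(0,'.')
from h import *
from station import bot
tag=sys.argv[1]
t=shot(bot,"top",tag);s=shot(bot,"scene",tag)
i=np.vstack([t["image"][100:300,240:520],s["image"][100:300,150:430]])
cv2.imwrite(f"pics/v{tag}.png",cv2.resize(i[:,:,::-1],None,fx=1.5,fy=1.5))
st=bot.state();print(st["time_s"],st["tcp_pos"].round(1),"board",b(st["tcp_pos"]).round(1),"phi",(st["tool_rot"][2]-st["tool_rot"][0])%180,st["ft_force"].round(1))
for c in("green","purple"):
    for n,d in(("top",t),("scene",s)):
        for B,ce in blobs(d,c):
            P=onz(d,*ce,105); x=b(P)
            if -120<x[0]<220 and -200<x[1]<200: print(c,n,ce,B[4],"w",P[:2].round(1),"b(z105)",x.round(1))
E
python3 look.py 2
```

```text
3.3 [499.9 -59.6  29.9] board [-15.3  33.8] phi 10.048041987678431 [-0.3 -0.4 -0.1]
green scene [281.0, 202.7] 156 w [504.7 -88. ] b(z105) [-15.7   4.9]
green scene [283.2, 225.5] 559 w [ 554.9 -146.4] b(z105) [ 23.1 -61.6]
purple top [406.2, 211.8] 238 w [ 510.6 -187. ] b(z105) [-27.8 -93.6]
purple scene [255.1, 228.5] 194 w [ 511.1 -186. ] b(z105) [-27.2 -92.6]
purple scene [257.8, 253.0] 572 w [ 561. -237.] b(z105) [  12.7 -151.8]
```

View pics/v2.png

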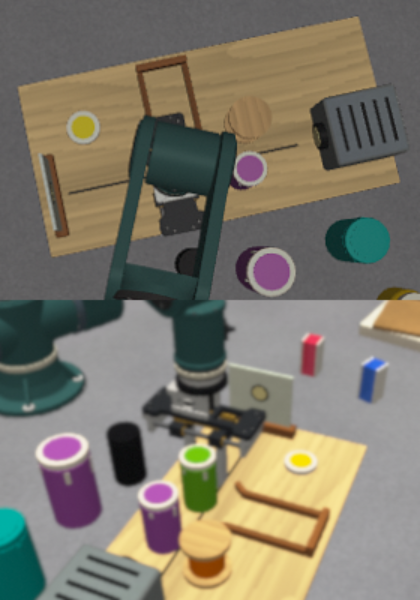

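Call:
{"api": "move_arm", "payload": {"motion": "0.001 -0.0052 0 0 43; 0 0 0 0 43; -0.0036 0.0196 0 0 43; -0.0036 0.0196 0 0 43; 0 0 0 0 43; 0 0 0.04 0 43; 0 0 0.04 0 43; 0 0 0.04 0 43"}}

```text
time_s: 4.1
tcp_pos: [493.7, -25.4, 151.6]
tool_rot: [-141.7, 89.9, -131.6]
ft_force: [1.1, 0.6, 0.0]
opening: 40.7
```

Call:
{"api": "move_arm", "payload": {"motion": "-0.0031 -0.0064 0 -0.1302 43; -0.0031 -0.0064 0 -0.1302 43; -0.0031 -0.0064 0 -0.1302 43; -0.0031 -0.0064 0 -0.1302 43; -0.0031 -0.0064 0 -0.1302 43; -0.0031 -0.0064 0 -0.1302 43; -0.0031 -0.0064 0 -0.1302 43; -0.0031 -0.0064 0 -0.1302 43; -0.0031 -0.0064 0 -0.1302 43; -0.0031 -0.0064 0 -0.1302 43; -0.0031 -0.0064 0 -0.1302 43; -0.0031 -0.0064 0 -0.1302 43"}}

```text
time_s: 5.3
tcp_pos: [456.7, -102.7, 150.5]
tool_rot: [-10.8, 89.9, -90.5]
ft_force: [0.1, -0.8, -0.3]
opening: 40.4
```

```bash
python3 look.py 3
```

```text
5.4 [ 456.6 -102.9  150.5] board [-65.7  -1. ] phi 100.49825182639167 [0.9 0.3 1.2]
green scene [280.3, 203.6] 163 w [505.3 -91.4] b(z105) [-15.7   1.4]
green scene [282.1, 226.6] 543 w [ 555.  -150.4] b(z105) [ 22.5 -65.6]
purple scene [255.1, 228.4] 195 w [ 510.9 -185.7] b(z105) [-27.3 -92.3]
purple scene [257.8, 253.0] 574 w [ 561. -237.] b(z105) [  12.7 -151.8]
```

View pics/v3.png

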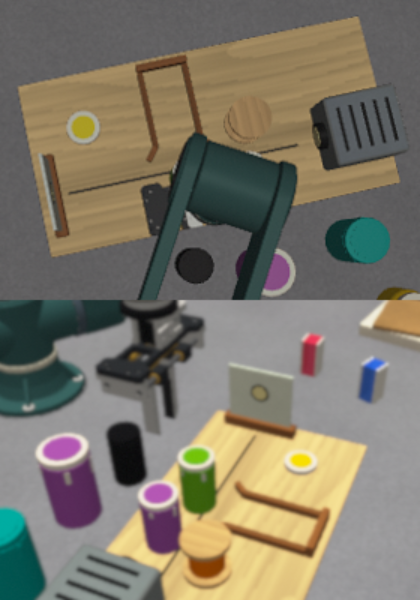

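```bash
python3 - <<'E'
import sys;sys.path.insert(0,'.')
from h import *
t=pickle.load(open("top1.pkl","rb"));s=pickle.load(open("scene0.pkl","rb"))
for z in(80,100,110): print(z,b(onz(t,370,277,z)),b(onz(s,232.5,189,z)))
E
```

```text
80 [-160.38167306   20.36124599] [-166.56536506   33.61118568]
100 [-159.35309687   21.91307173] [-149.72322574   12.06586933]
110 [-158.83880877   22.6889846 ] [-141.30215609    1.29321116]
```

Call:
{"api": "move_arm", "payload": {"motion": "0 0 -0.04 0 43; 0 0 -0.04 0 43; 0 0 -0.04 0 43; 0 0 0 0 43"}}

```text
time_s: 5.8
tcp_pos: [451.9, -100.0, 24.8]
tool_rot: [-118.7, 89.3, 162.0]
ft_force: [-0.2, 0.4, -0.3]
opening: 40.7
```

Call:
{"api": "move_arm", "payload": {"motion": "0 0 0 0 43; 0.0089 0.0016 0 0 43; 0.0089 0.0016 0 0 43; 0.0089 0.0016 0 0 43; 0.0089 0.0016 0 0 43; 0.0089 0.0016 0 0 43; 0.0089 0.0016 0 0 43; 0.0089 0.0016 0 0 43; 0.0089 0.0016 0 0 43; 0.0089 0.0016 0 0 43; 0.0089 0.0016 0 0 43; 0.0089 0.0016 0 0 43"}}

```text
time_s: 7.0
tcp_pos: [555.4, -83.9, 30.5]
tool_rot: [-73.2, 90.0, -152.6]
ft_force: [-3.0, -0.9, 3.1]
opening: 40.2
```

```bash
python3 look.py 4
```

```text
7.1 [556.2 -83.7  30.3] board [35.8 -0.2] phi 100.59229251373424 [-0.4  0.9 -0.3]
green scene [313.4, 213.0] 145 w [586.2 -77.8] b(z105) [66.3  0.2]
green scene [312.5, 236.0] 536 w [ 624.5 -139.1] b(z105) [ 92.9 -67. ]
purple top [407.1, 212.1] 211 w [ 509.8 -189.1] b(z105) [-29.  -95.5]
purple scene [255.1, 228.5] 194 w [ 511.1 -186. ] b(z105) [-27.2 -92.6]
purple scene [257.8, 253.0] 573 w [ 561. -237.] b(z105) [  12.7 -151.8]
```

View pics/v4.png

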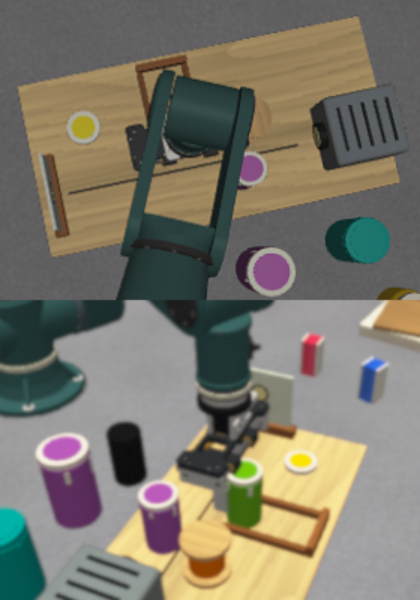

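Call:
{"api": "move_arm", "payload": {"motion": "0.0089 0.0016 0 0 43; 0.0089 0.0016 0 0 43; 0.0089 0.0016 0 0 43; 0.0089 0.0016 0 0 43; 0.0089 0.0016 0 0 43; 0.0089 0.0016 0 0 43; 0.0089 0.0016 0 0 43; 0.0089 0.0016 0 0 43; 0 0 0 0 43; -0.015 -0.0027 0 0 43; -0.015 -0.0027 0 0 43"}}

```text
time_s: 8.2
tcp_pos: [596.0, -76.7, 30.6]
tool_rot: [61.2, 90.0, -18.2]
ft_force: [-0.0, -0.7, 0.1]
opening: 40.4
```

```bash
python3 look.py 5
```

```text
8.3 [594.8 -76.9  30.6] board [75.  -0.5] phi 100.52908905250794 [ 0.2 -0.4 -1.5]
green scene [343.0, 221.3] 186 w [654.5 -65.9] b(z105) [135.7  -0.5]
green scene [341.8, 245.0] 563 w [ 688.  -128.6] b(z105) [157.2 -68.3]
purple top [406.2, 211.9] 239 w [ 510.4 -187. ] b(z105) [-28.1 -93.5]
purple scene [255.1, 228.5] 192 w [ 511.1 -186. ] b(z105) [-27.2 -92.6]
purple scene [257.8, 253.1] 569 w [ 561.2 -237.2] b(z105) [  12.8 -152. ]
```

View pics/v5.png

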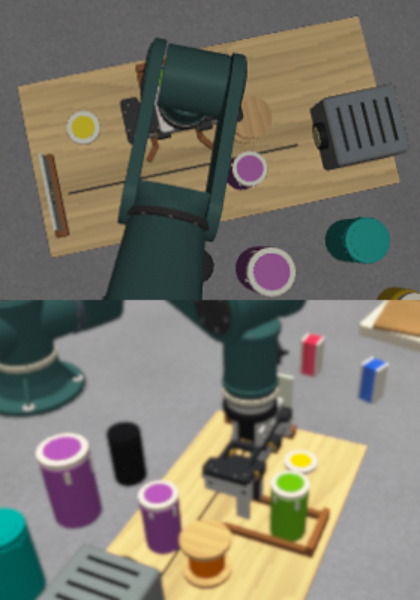

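Call:
{"api": "move_arm", "payload": {"motion": "0 0 0.04 0 43; 0 0 0.04 0 43; 0 0 0.04 0 43; 0 0 0 0 43"}}

```text
time_s: 8.7
tcp_pos: [600.6, -77.4, 159.2]
tool_rot: [67.6, 89.1, -11.8]
ft_force: [-0.6, -0.5, -0.1]
opening: 40.2
```

Call:
{"api": "move_arm", "payload": {"motion": "-0.0063 -0.0131 0 0.131 43; -0.0063 -0.0131 0 0.131 43; -0.0063 -0.0131 0 0.131 43; -0.0063 -0.0131 0 0.131 43; -0.0063 -0.0131 0 0.131 43; -0.0063 -0.0131 0 0.131 43; -0.0063 -0.0131 0 0.131 43; -0.0063 -0.0131 0 0.131 43; -0.0063 -0.0131 0 0.131 43; -0.0063 -0.0131 0 0.131 43; -0.0063 -0.0131 0 0.131 43; -0.0063 -0.0131 0 0.131 43"}}

```text
time_s: 9.9
tcp_pos: [520.3, -234.3, 149.9]
tool_rot: [82.1, 90.0, 93.1]
ft_force: [0.6, -0.9, 0.3]
opening: 40.2
```

```bash
python3 look.py 6
```

```text
10.0 [ 519.9 -235.1  149.8] board [ -27.4 -142.5] phi 10.491861094457391 [0.1 0.  0.1]
green top [353.5, 153.0] 226 w [654.3 -67.2] b(z105) [135.2  -1.7]
green scene [343.0, 221.2] 188 w [654.3 -65.6] b(z105) [135.5  -0.2]
green scene [341.9, 244.9] 563 w [ 688.  -128.3] b(z105) [157.3 -67.9]
purple top [406.2, 211.9] 239 w [ 510.4 -187. ] b(z105) [-28.1 -93.5]
purple scene [257.5, 229.0] 131 w [ 516.3 -184.4] b(z105) [-21.8 -92. ]
purple scene [257.8, 253.0] 574 w [ 561. -237.] b(z105) [  12.7 -151.8]
```

View pics/v6.png

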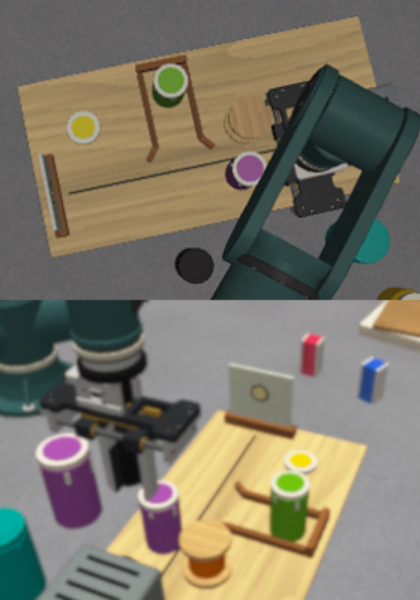

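Call:
{"api": "move_arm", "payload": {"motion": "0 0 -0.04 0 43; 0 0 -0.04 0 43; 0 0 -0.04 0 43; 0 0 0 0 43; 0 0 0 0 43"}}

```text
time_s: 10.5
tcp_pos: [520.4, -233.2, 30.3]
tool_rot: [123.1, 89.9, 133.6]
ft_force: [0.2, 0.1, 0.3]
opening: 40.5
```

Call:
{"api": "move_arm", "payload": {"motion": "-0.0016 0.0088 0 0 43; -0.0016 0.0088 0 0 43; -0.0016 0.0088 0 0 43; -0.0016 0.0088 0 0 43; -0.0016 0.0088 0 0 43; -0.0016 0.0088 0 0 43; -0.0016 0.0088 0 0 43; -0.0016 0.0088 0 0 43; -0.0016 0.0088 0 0 43; -0.0016 0.0088 0 0 43; -0.0016 0.0088 0 0 43; -0.0016 0.0088 0 0 43"}}

```text
time_s: 11.7
tcp_pos: [501.0, -127.6, 30.6]
tool_rot: [-51.7, 90.0, -41.1]
ft_force: [0.5, -3.5, 3.6]
opening: 40.8
```

```bash
python3 look.py 7
```

```text
11.8 [ 500.4 -126.2   29.9] board [-26.8 -31.9] phi 10.699768369144707 [ 0.3 -0.6 -0.5]
green top [353.6, 153.1] 225 w [654.  -67.4] b(z105) [134.9  -1.9]
green scene [343.0, 221.3] 186 w [654.5 -65.9] b(z105) [135.7  -0.5]
green scene [341.8, 244.9] 560 w [ 687.8 -128.4] b(z105) [157.1 -68. ]
purple scene [273.2, 227.5] 351 w [ 541.  -162.8] b(z105) [  6.4 -75.2]
```

View pics/v7.png

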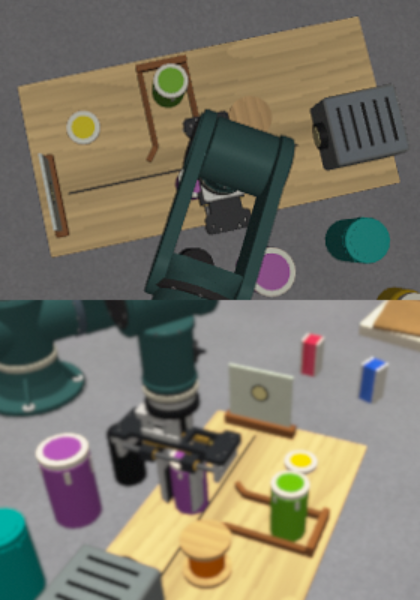

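Call:
{"api": "move_arm", "payload": {"motion": "-0.0005 0.0027 0 0 43; 0 0 0 0 43; 0.0036 -0.0196 0 0 43; 0.0036 -0.0196 0 0 43; 0 0 0 0 43; 0 0 0.04 0 43; 0 0 0.04 0 43; 0 0 0.04 0 43; 0 0 0 0 43; 0 0 0 0 43"}}

```text
time_s: 12.8
tcp_pos: [508.0, -164.1, 151.1]
tool_rot: [4.3, 89.9, 15.0]
ft_force: [-0.5, 0.3, -1.4]
opening: 40.9
```

```bash
python3 look.py 8
```

```text
12.9 [ 506.6 -163.7  148.4] board [-27.5 -69.9] phi 10.650824048221551 [ 0.4 -0.1 -0.2]
green top [353.5, 153.1] 226 w [654.  -67.2] b(z105) [135.   -1.7]
green scene [343.0, 221.2] 188 w [654.3 -65.6] b(z105) [135.5  -0.2]
green scene [341.9, 244.9] 562 w [ 688.  -128.3] b(z105) [157.3 -67.9]
purple top [369.1, 219.7] 232 w [494.1 -99. ] b(z105) [-28.1  -3.9]
purple scene [277.2, 203.6] 103 w [499.4 -95.3] b(z105) [-22.2  -1.3]
purple scene [276.9, 226.8] 540 w [ 546.2 -156.9] b(z105) [ 12.6 -70.3]
```

View pics/v8.png

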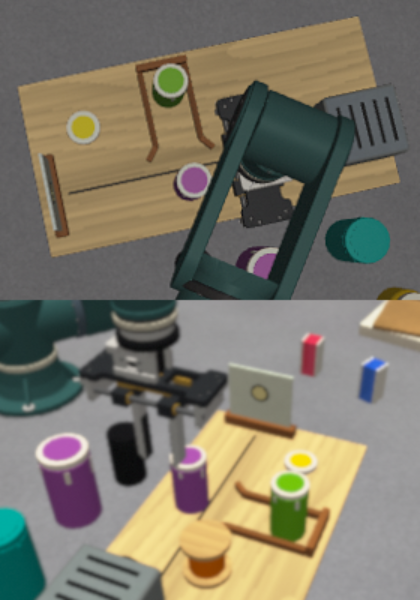

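Call:
{"api": "move_arm", "payload": {"motion": "-0.0052 0.0049 0 -0.131 43; -0.0052 0.0049 0 -0.131 43; -0.0052 0.0049 0 -0.131 43; -0.0052 0.0049 0 -0.131 43; -0.0052 0.0049 0 -0.131 43; -0.0052 0.0049 0 -0.131 43; -0.0052 0.0049 0 -0.131 43; -0.0052 0.0049 0 -0.131 43; -0.0052 0.0049 0 -0.131 43; -0.0052 0.0049 0 -0.131 43; -0.0052 0.0049 0 -0.131 43; -0.0052 0.0049 0 -0.131 43"}}

```text
time_s: 14.1
tcp_pos: [443.7, -105.0, 147.9]
tool_rot: [-123.7, 89.7, 156.5]
ft_force: [0.0, -0.8, -0.5]
opening: 40.4
```

Call:
{"api": "move_arm", "payload": {"motion": "0 0 0 0 43; 0 0 0 0 43"}}

```text
time_s: 14.3
tcp_pos: [444.7, -105.6, 148.9]
tool_rot: [-120.8, 89.8, 159.9]
ft_force: [-0.7, -0.8, 0.6]
opening: 40.2
```

Call:
{"api": "move_arm", "payload": {"motion": "0 0 -0.04 0 43; 0 0 -0.04 0 43; 0 0 -0.039 0 43; 0 0 0 0 43; 0 0 0 0 43"}}

```text
time_s: 14.8
tcp_pos: [445.1, -105.9, 31.2]
tool_rot: [-119.2, 89.9, 161.4]
ft_force: [0.2, -0.1, -0.3]
opening: 40.6
```

Call:
{"api": "move_arm", "payload": {"motion": "0.0089 0.0016 0 0 43; 0.0089 0.0016 0 0 43; 0.0089 0.0016 0 0 43; 0.0089 0.0016 0 0 43; 0.0089 0.0016 0 0 43; 0.0089 0.0016 0 0 43; 0.0089 0.0016 0 0 43; 0.0089 0.0016 0 0 43; 0.0089 0.0016 0 0 43; 0.0089 0.0016 0 0 43; 0 0 0 0 43; 0 0 0 0 43"}}

```text
time_s: 16.0
tcp_pos: [534.9, -89.7, 31.0]
tool_rot: [119.0, 90.0, 39.6]
ft_force: [0.5, -0.1, -0.8]
opening: 40.3
```

```bash
python3 look.py 9
```

```text
16.1 [534.4 -89.8  31. ] board [13.2 -2.2] phi 100.56258142082892 [ 0.7  0.4 -0.8]
green top [353.3, 152.1] 196 w [656.5 -66.8] b(z105) [137.4  -1.7]
green scene [343.0, 221.3] 186 w [654.5 -65.9] b(z105) [135.7  -0.5]
green scene [341.8, 245.0] 563 w [ 688.  -128.6] b(z105) [157.2 -68.3]
purple scene [303.6, 211.2] 147 w [564.6 -84.5] b(z105) [43.9 -2.5]
purple scene [303.3, 234.2] 548 w [ 605.6 -145. ] b(z105) [ 73.2 -69.4]
```

View pics/v9.png

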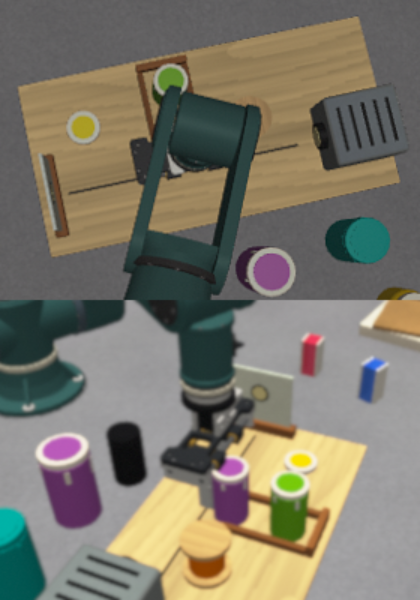

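Call:
{"api": "move_arm", "payload": {"motion": "0.008 0.0018 0 0 43; 0.008 0.0018 0 0 43; 0.008 0.0018 0 0 43; 0.008 0.0018 0 0 43; 0.008 0.0018 0 0 43; 0 0 0 0 43; -0.015 -0.0027 0 0 43; -0.015 -0.0027 0 0 43; 0 0 0.04 0 43; 0 0 0.04 0 43; 0 0 0.04 0 43; 0 0 0.03 0 43"}}

```text
time_s: 17.3
tcp_pos: [545.4, -86.6, 185.1]
tool_rot: [66.1, 89.7, -13.3]
ft_force: [-0.1, -0.1, -0.1]
opening: 40.7
```

Call:
{"api": "move_arm", "payload": {"motion": "-0.02 0.03 0 0.13 100; -0.02 0.03 0 0.13 100; -0.02 0.03 0 0.13 100; -0.02 0.03 0 0.13 100; -0.01 0.03 0 0.13 100; 0 0.03 0 0.13 100; 0 0.04 0 0.13 100; 0 0.04 0 0.13 100"}}

```text
time_s: 18.1
tcp_pos: [454.6, 175.1, 182.3]
tool_rot: [35.9, 89.9, 16.3]
ft_force: [0.6, 0.0, -0.4]
opening: 93.9
```

```bash
python3 look.py 10
```

```text
18.2 [454.1 177.7 181.9] board [-17.3 275.4] phi 160.58087022459702 [-0.3 -0.7 -1. ]
green top [353.2, 151.9] 227 w [657.  -66.6] b(z105) [138.   -1.6]
green scene [344.4, 221.7] 186 w [657.7 -65.4] b(z105) [138.9  -0.6]
green scene [342.7, 245.1] 588 w [ 689.6 -127.9] b(z105) [159.  -67.9]
purple top [358.2, 174.5] 222 w [602.1 -76.7] b(z105) [82.1 -1.6]
purple scene [320.3, 215.2] 168 w [602.9 -75.7] b(z105) [83.1 -0.8]
purple scene [319.8, 238.6] 534 w [ 641.2 -137.3] b(z105) [109.6 -68.3]
```

View pics/v10.png

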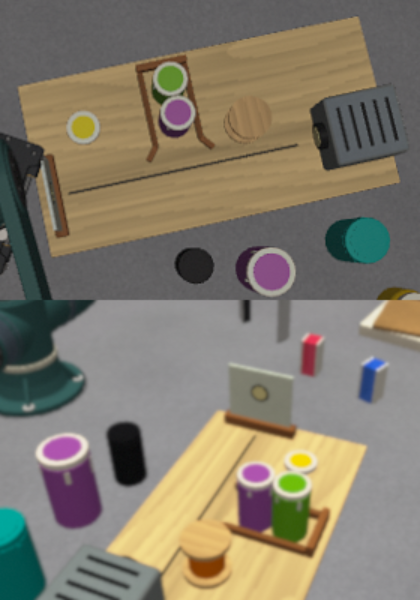

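```bash
python3 - <<'E'
import sys;sys.path.insert(0,'.')
from h import *
t=pickle.load(open("top0.pkl","rb"));s=pickle.load(open("scene0.pkl","rb"))
A=cv2.resize(t["image"][225:258,150:200,::-1],None,fx=12,fy=12,interpolation=cv2.INTER_CUBIC)
B=cv2.resize(s["image"][115:157,340:375,::-1],None,fx=12,fy=12,interpolation=cv2.INTER_CUBIC)
cv2.imwrite("pics/r1.png",A);cv2.imwrite("pics/r2.png",B)
t=pickle.load(open("top10.pkl","rb"));s=pickle.load(open("scene10.pkl","rb"))
# black line
g=cv2.cvtColor(t["image"],cv2.COLOR_RGB2GRAY).astype(float)
pts=[]
for u in range(295,436,3):
    v0=229+(u-287)*(197-229)/151
    vs=np.arange(int(v0)-5,int(v0)+7);col=g[vs,u];wt=np.clip(np.median(col)-col-8,0,None)
    if wt.sum()>15: pts.append(b(onz(t,u,(wt*vs).sum()/wt.sum(),8)))
pts=np.array(pts);p=np.polyfit(pts[:,1],pts[:,0],1);r=pts[:,0]-np.polyval(p,pts[:,1]);k=abs(r)<2
p=np.polyfit(pts[k,1],pts[k,0],1);print("line x at y=-200,0,200",np.polyval(p,[-200,0,200]),"slope deg",np.degrees(np.arctan(p[0])),len(pts),k.sum())
cv2.imwrite("pics/l1.png",cv2.resize(t["image"][150:220,435:520,::-1],None,fx=8,fy=8,interpolation=cv2.INTER_CUBIC))
cv2.imwrite("pics/l2.png",cv2.resize(s["image"][140:190,295:360,::-1],None,fx=8,fy=8,interpolation=cv2.INTER_CUBIC))
E
```

```text
line x at y=-200,0,200 [ 0.28539464 -0.39782655 -1.08104775] slope deg -0.19572769326412134 47 47
```

View pics/r1.png

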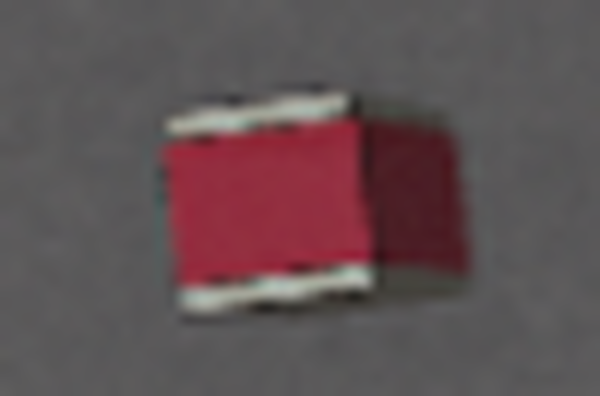

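View pics/r2.png

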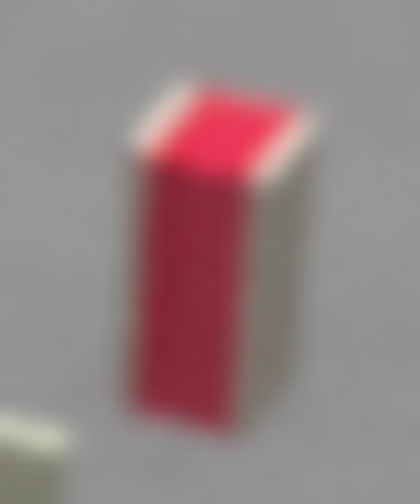

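View pics/l1.png

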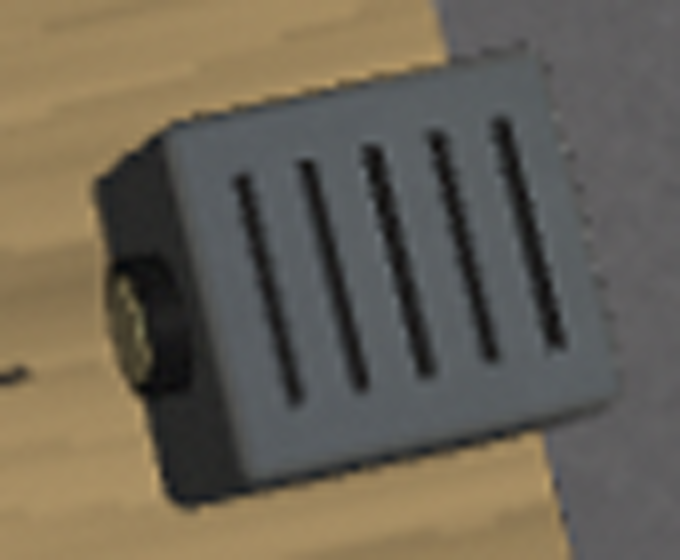

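View pics/l2.png

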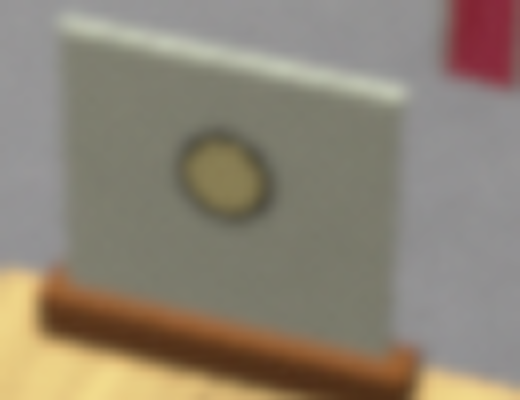

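```bash
python3 - <<'E'
import sys;sys.path.insert(0,'.')
from h import *
t=pickle.load(open("top0.pkl","rb"));s=pickle.load(open("scene0.pkl","rb"))
d=onz(s,323.2,162.1,90);l=onz(t,451.2,190,90);print("disc",d,b(d),"lens",l,b(l),"mid",b((d+l)/2),"dist",np.linalg.norm(d-l))
f=lambda u,v,x0,y0:(x0+(u+.5)/12-.5,y0+(v+.5)/12-.5)
Q=np.array([onz(t,*f(*c,150,225),80)[:2] for c in [(165,128),(350,95),(374,290),(182,312)]])
print("top",Q.round(1).tolist(),Q.mean(0),"angs",[np.degrees(np.arctan2(*(Q[i]-Q[j])[::-1])).round(1) for i,j in((0,3),(1,2),(0,1),(3,2))],[np.linalg.norm(Q[i]-Q[j]).round(1) for i,j in((0,3),(1,2),(0,1),(3,2))])
S=np.array([onz(s,*f(*c,340,115),80)[:2] for c in [(190,80),(318,112),(262,186),(132,145)]])
print("scene",S.round(1).tolist(),S.mean(0),"angs",[np.degrees(np.arctan2(*(S[i]-S[j])[::-1])).round(1) for i,j in((1,0),(2,3),(0,3),(1,2))],[np.linalg.norm(S[i]-S[j]).round(1) for i,j in((1,0),(2,3),(0,3),(1,2))])
# rose mask of the coloured top face (bright part) orientation in the top view
h=cv2.cvtColor(t["image"],cv2.COLOR_RGB2HSV);m=cv2.inRange(h,(168,90,130),(180,255,255))
c=np.argwhere(m[225:258,150:200]);print(len(c),onz(t,150+c[:,1].mean(),225+c[:,0].mean(),80))
E
```

```text
disc [483.0101453  125.81492308  90.        ] [  1.78421219 219.12582384] lens [ 561.85393862 -300.52895703   90.        ] [   1.99112159 -214.44701323] mid [1.88766689 2.33940531] dist 433.5728864379343
top [[469.3, 398.2], [475.3, 359.8], [435.9, 354.7], [432.1, 394.5]] [453.15843537 376.80355947] angs [np.float64(5.7), np.float64(7.3), np.float64(98.9), np.float64(95.5)] [np.float64(37.4), np.float64(39.8), np.float64(38.9), np.float64(39.9)]
scene [[433.1, 399.8], [470.5, 402.5], [477.1, 357.9], [438.0, 358.8]] [454.66028548 379.77999645] angs [np.float64(4.1), np.float64(-1.4), np.float64(96.8), np.float64(98.5)] [np.float64(37.5), np.float64(39.2), np.float64(41.3), np.float64(45.2)]
187 [454.07654474 376.87272802  80.        ]
```

Call:
{"api": "move_arm", "payload": {"motion": "0 0.04 0 0.0914 100; 0 0.04 0 0.0914 100; 0 0.04 0 0.0914 100; 0 0.04 0 0.0914 100; 0 0.039 0 0.0914 100; 0 0 0 0 100; 0 0 0 0 100"}}

```text
time_s: 18.9
tcp_pos: [454.6, 372.4, 181.3]
tool_rot: [-90.8, 89.9, -84.5]
ft_force: [-0.6, 1.3, 0.7]
opening: 94.1
```

```bash
python3 - <<'E'
from station import bot
s=bot.state();print(s["tcp_pos"],(s["tool_rot"][2]-s["tool_rot"][0])%180)
E
```

```text
[454.60724792 372.36281068 181.27607584] 6.300552785892833
```

Call:
{"api": "move_arm", "payload": {"motion": "-0.001 0.0046 -0.03 0.008 100; 0 0 -0.03 0 100; 0 0 -0.03 0 100; 0 0 -0.03 0 100; 0 0 -0.025 0 100; 0 0 -0.012 0 100; 0 0 0 0 100; 0 0 0 0 100"}}

```text
time_s: 19.7
tcp_pos: [454.5, 376.9, 25.9]
tool_rot: [21.2, 89.9, 27.9]
ft_force: [0.0, 0.0, 0.3]
opening: 94.0
```

```bash
python3 - <<'E'
import sys;sys.path.insert(0,'.')
from h import *
from station import bot
s=bot.state();print(s["tcp_pos"],(s["tool_rot"][2]-s["tool_rot"][0])%180,s["ft_force"])
d=shot(bot,"scene","11");cv2.imwrite("pics/v11.png",cv2.resize(d["image"][60:180,290:440,::-1],None,fx=5,fy=5,interpolation=cv2.INTER_CUBIC))
E
```

```text
[454.47729834 376.92181419  25.88509789] 6.711041892811529 [0.01717488 0.0391452  0.30549794]
```

View pics/v11.png

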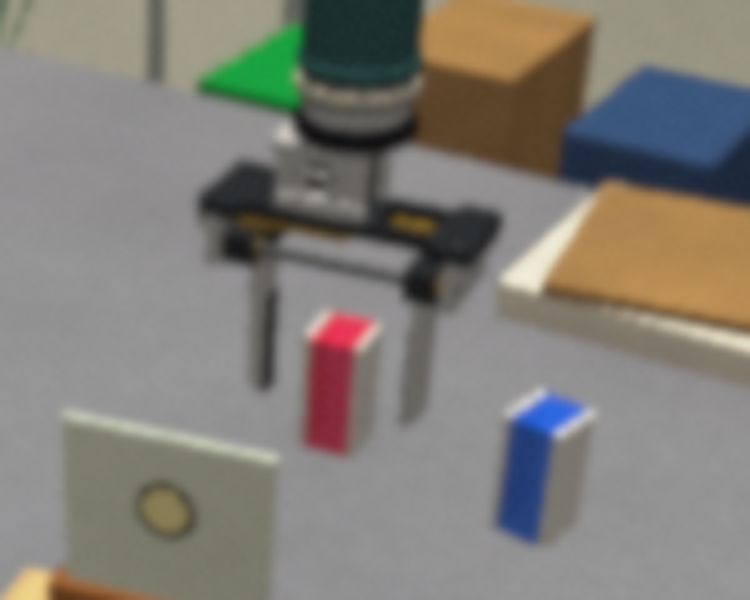

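```bash
python3 - <<'E'
import sys;sys.path.insert(0,'.')
from h import *
s=pickle.load(open("scene11.pkl","rb"))
print(onz(s,357.4,141,26), onz(s,290+262/5,60+388/5,26),onz(s,290+412/5,60+422/5,26))
# cell base corners: front-left base (305,450), front-right base (350,456)
for c in[(305,449),(349,456),(372,410)]: print(onz(s,290+c[0]/5,60+c[1]/5,0))
c,sn=np.cos(np.radians(6.8)),np.sin(np.radians(6.8))
P=[[453.5+x*c-y*sn,377+x*sn+y*c,z] for z in(0,80) for x,y in((-20,-20),(20,-20),(20,20),(-20,20))]
print(((proj(s,P)-[290,60])*5).round(0))
E
```

```text
[457.47105246 375.58056038  26.        ] [405.48554519 367.93324779  26.        ] [508.11932611 383.08121077  26.        ]
[447.07817148 354.29970329   0.        ]
[475.29674701 362.43122643   0.        ]
[460.4765376  423.30613854   0.        ]
[[291. 444.]
 [347. 458.]
 [369. 430.]
 [313. 416.]
 [297. 335.]
 [356. 349.]
 [379. 322.]
 [320. 309.]]
```

Call:
{"api": "move_arm", "payload": {"motion": "-0.001 0 0 0 0; 0 0 0 0 0; 0 0 0 0 0; 0 0 0 0 0; 0 0 0 0 0; 0 0 0 0 0; 0 0 0 0 0; 0 0 0 0 0; 0 0 0 0 0; 0 0 0 0 0"}}

```text
time_s: 20.75
tcp_pos: [452.5, 377.2, 24.5]
tool_rot: [3.5, 90.0, 10.3]
ft_force: [1.1, 0.2, 0.0]
opening: 39.9
```

```bash
python3 - <<'E'
import sys;sys.path.insert(0,'.')
from h import *
from station import bot
s=bot.state();print(s["tcp_pos"],(s["tool_rot"][2]-s["tool_rot"][0])%180,s["ft_force"],s["opening"])
d=shot(bot,"scene","12");cv2.imwrite("pics/v12.png",cv2.resize(d["image"][80:170,310:420,::-1],None,fx=7,fy=6.5,interpolation=cv2.INTER_CUBIC))
E
```

```text
[452.48310051 377.22625715  24.47581997] 6.794215446830966 [1.06958853 0.15763708 0.03037037] 39.88687237644063
```

View pics/v12.png

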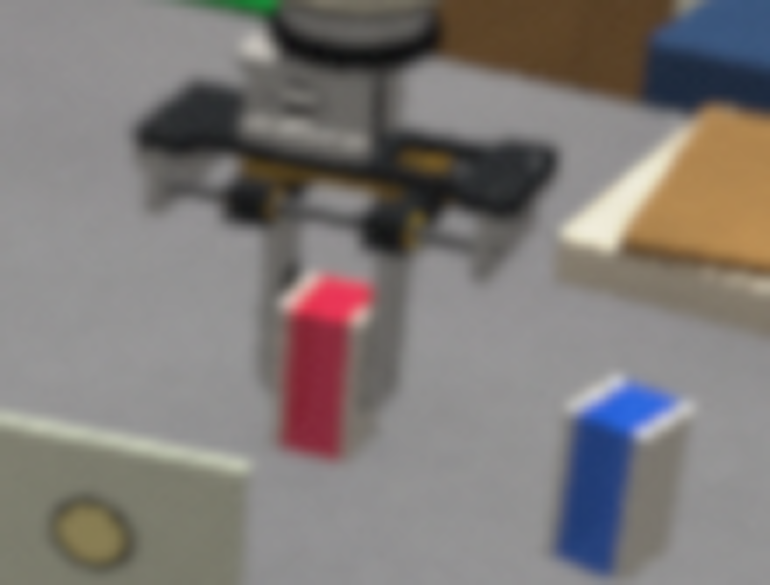

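Call:
{"api": "move_arm", "payload": {"motion": "0 0 0.01 0 0; 0 0 0.03 0 0; 0 0 0.035 0 0; 0 0 0.035 0 0; 0 0 0.035 0 0; 0 0 0.025 0 0; 0 0 0 0 0; 0 0 0 0 0"}}

```text
time_s: 21.6
tcp_pos: [452.2, 377.2, 194.4]
tool_rot: [37.7, 90.0, 44.5]
ft_force: [0.4, 0.3, -1.8]
opening: 39.8
```

Call:
{"api": "move_arm", "payload": {"motion": "0.003 -0.02 0 0.006 0; 0.0063 -0.0425 0 0.006 0; 0.0063 -0.0425 0 0.006 0; 0.0063 -0.0425 0 0.006 0; 0.0063 -0.0425 0 0.006 0; 0.0063 -0.0425 0 0.006 0; 0.0063 -0.0425 0 0.006 0; 0.0063 -0.0425 0 0.006 0; 0.0063 -0.0425 0 0.006 0; 0.0063 -0.0425 0 0.006 0; 0.0063 -0.0425 0 0.006 0; 0.003 -0.02 0 0 0"}}

```text
time_s: 22.8
tcp_pos: [519.9, -90.8, 191.0]
tool_rot: [165.4, 89.7, 175.8]
ft_force: [0.5, 0.5, -1.8]
opening: 39.6
```

Call:
{"api": "move_arm", "payload": {"motion": "0 0 0 0 0; 0 0 0 0 0; 0 0 0 0 0"}}

```text
time_s: 23.1
tcp_pos: [520.8, -86.4, 193.2]
tool_rot: [139.4, 89.9, 150.0]
ft_force: [-0.2, 0.4, -1.6]
opening: 39.8
```

```bash
python3 look.py 13
```

```text
23.2 [521.1 -86.4 194.1] board [0.8 3.5] phi 10.688578064738437 [ 0.4 -0.5 -1.9]
green top [349.5, 149.5] 88 w [663.  -57.9] b(z105) [145.5   5.8]
green scene [344.4, 221.6] 185 w [657.5 -65.1] b(z105) [138.8  -0.3]
green scene [342.7, 245.0] 585 w [ 689.5 -127.7] b(z105) [158.9 -67.6]
purple scene [320.3, 215.2] 168 w [602.9 -75.7] b(z105) [83.1 -0.8]
purple scene [319.9, 238.7] 535 w [ 641.5 -137.4] b(z105) [109.9 -68.5]
```

View pics/v13.png

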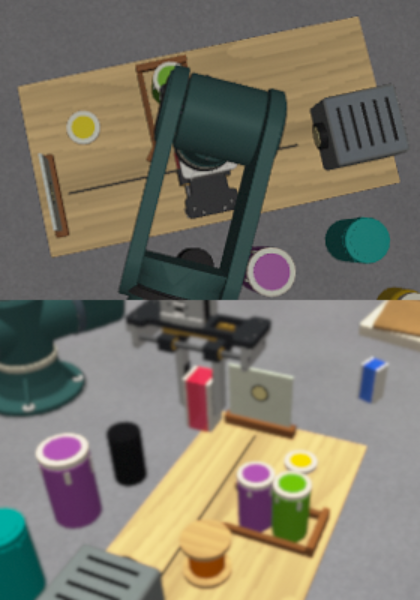

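Call:
{"api": "move_arm", "payload": {"motion": "0.0003 -0.0025 -0.03 0 0; 0 0 -0.03 0 0; 0 0 -0.03 0 0; 0 0 -0.02 0 0; 0 0 -0.01 0 0; 0 0 0 0 0; 0 0 0 0 0; 0 0 0 0 0"}}

```text
time_s: 24.0
tcp_pos: [523.0, -90.4, 76.4]
tool_rot: [-25.5, 89.8, -14.9]
ft_force: [-0.6, -1.2, -0.9]
opening: 40.1
```

```bash
python3 look.py 14; python3 - <<'E'
import sys;sys.path.insert(0,'.')
from h import *
s=pickle.load(open("scene14.pkl","rb"))
cv2.imwrite("pics/v14c.png",cv2.resize(s["image"][140:240,240:350,::-1],None,fx=7,fy=6,interpolation=cv2.INTER_CUBIC))
E
```

```text
24.1 [522.7 -90.5  76.1] board [ 1.6 -0.8] phi 10.582186552074095 [-0.4 -0.3 -2.2]
green top [353.2, 151.8] 226 w [657.2 -66.6] b(z105) [138.2  -1.7]
green scene [344.4, 221.6] 185 w [657.5 -65.1] b(z105) [138.8  -0.3]
green scene [342.7, 245.0] 583 w [ 689.5 -127.7] b(z105) [158.9 -67.6]
purple scene [320.3, 215.2] 168 w [602.9 -75.7] b(z105) [83.1 -0.8]
purple scene [319.8, 238.7] 533 w [ 641.3 -137.5] b(z105) [109.7 -68.6]
```

View pics/v14c.png

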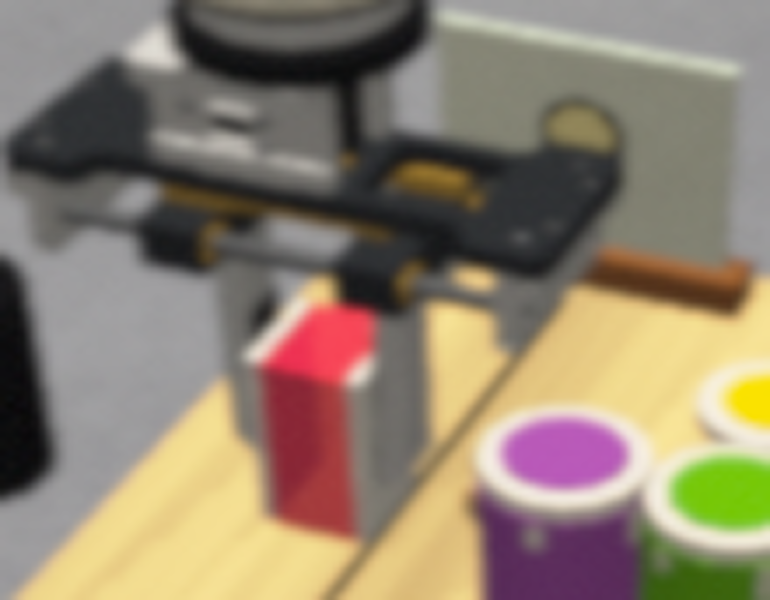

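View pics/v14.png

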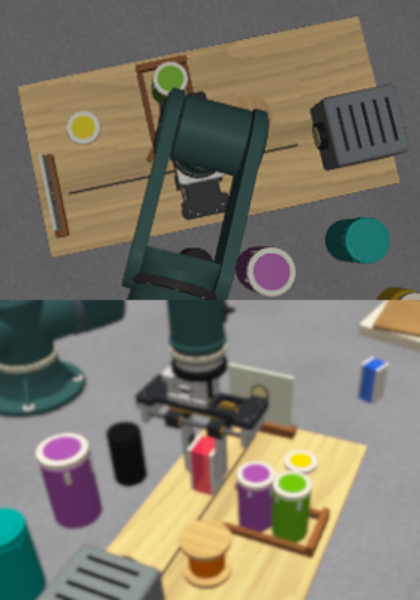

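```bash
python3 - <<'E'
import sys;sys.path.insert(0,'.')
from h import *
from station import bot
st=bot.state();print(st["tcp_pos"],b(st["tcp_pos"]),st["opening"])
s=pickle.load(open("scene14.pkl","rb"))
a=np.radians(10.6);c,sn=np.cos(a),np.sin(a);T=[522.7,-90.5]
zc=91.6
P=[[T[0]+x*c-y*sn,T[1]+x*sn+y*c,z+zc] for z in(-40,40) for x,y in((-20,-20),(-15,-20),(15,-20),(20,-20),(20,20),(-20,20))]
print(((proj(s,P)-[240,140])*[7,6]).round(0).tolist())
for c_ in[(268,372),(350,387)]:print("clear top front",b(onz(s,240+c_[0]/7-.4,140+c_[1]/6-.4,zc+40)))
for c_ in[(272,518),(357,538)]:print("clear bottom front",b(onz(s,240+c_[0]/7-.4,140+c_[1]/6-.4,zc-40)))
E
```

```text
[522.74770819 -90.48229498  76.1167172 ] [ 1.63124253 -0.7912902 ] 40.082792265817055
[[254.0, 521.0], [267.0, 524.0], [350.0, 545.0], [363.0, 548.0], [414.0, 483.0], [308.0, 458.0], [237.0, 359.0], [251.0, 362.0], [338.0, 382.0], [353.0, 386.0], [407.0, 323.0], [294.0, 298.0]]
clear top front [ -7.49342613 -22.86271938]
clear top front [ 19.70410772 -20.79728268]
clear bottom front [-15.08304549 -16.21389902]
clear bottom front [ 15.79200126 -15.57350898]
```

Call:
{"api": "move_arm", "payload": {"motion": "-0.0012 0.0015 -0.0016 0 0; 0 0 0 0 0; 0 0 0 0 0; 0 0 0 0 0; 0 0 0 0 0; 0 0 0 0 0"}}

```text
time_s: 24.7
tcp_pos: [520.5, -88.8, 72.9]
tool_rot: [0.9, 90.0, 11.5]
ft_force: [-0.4, -0.1, -1.5]
opening: 40.0
```

```bash
python3 look.py 15; python3 - <<'E'
import sys;sys.path.insert(0,'.')
from h import *
t=pickle.load(open("top15.pkl","rb"));s=pickle.load(open("scene15.pkl","rb"))
A=cv2.resize(t["image"][120:240,300:440,::-1],(560,480));B=cv2.resize(s["image"][170:240,250:350,::-1],None,fx=7,fy=7,interpolation=cv2.INTER_CUBIC)
cv2.imwrite("pics/v15c.png",B)
E
```

```text
24.8 [520.5 -88.8  72.9] board [-0.2  1.3] phi 10.574539052663887 [-0.3 -0.4 -1.4]
green top [353.2, 151.9] 227 w [657.  -66.6] b(z105) [138.   -1.6]
green scene [344.4, 221.7] 186 w [657.7 -65.4] b(z105) [138.9  -0.6]
green scene [342.7, 245.0] 585 w [ 689.5 -127.7] b(z105) [158.9 -67.6]
purple scene [320.3, 215.2] 168 w [602.9 -75.7] b(z105) [83.1 -0.8]
purple scene [319.8, 238.7] 535 w [ 641.3 -137.5] b(z105) [109.7 -68.6]
```

View pics/v15c.png

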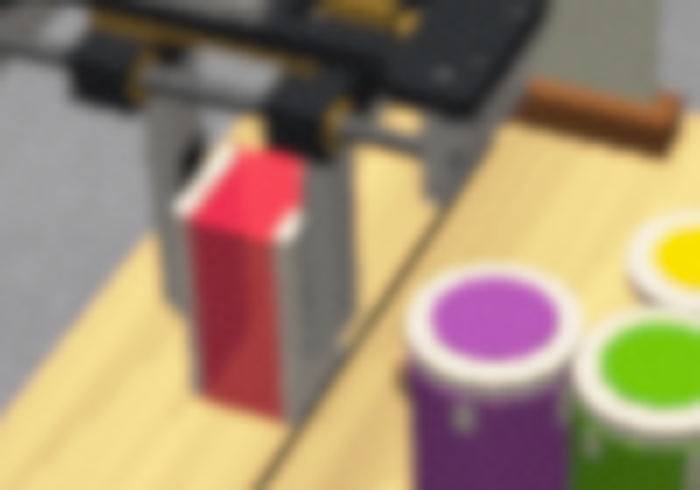

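Call:
{"api": "move_arm", "payload": {"motion": "0.0006 0 0.001 0 0; 0 0 0 0 0; 0 0 0 0 0; 0 0 0 0 0; 0 0 0 0 0; 0 0 0 0 0; 0 0 0 0 0; 0 0 0 0 0; 0 0 0 0 0; 0 0 0 0 0"}}

```text
time_s: 25.8
tcp_pos: [521.1, -88.8, 73.9]
tool_rot: [-12.1, 90.0, -1.5]
ft_force: [-0.2, 0.1, -1.6]
opening: 39.7
```

```bash
python3 - <<'E'
import sys;sys.path.insert(0,'.')
from h import *
from station import bot
s=bot.state();print(s["tcp_pos"],b(s["tcp_pos"]),s["opening"],np.abs(s["joint_velocities"]).max())
bot.sign_off()
E
```

```text
[521.10824382 -88.76301395  73.8881222 ] [0.33080976 1.19683588] 39.661162386204154 0.11481260666037559
the job is handed in; nothing more can be done
```

The job is handed in at about 26 s: both paint pots are in the lane and the arm is still holding the rose cell in the light path. I pushed the pots upright with the part-open fingers as a cradle, green first, then purple. I then gripped the rose cell by its frosted faces and carried it over the card to the beam.

**Pots:** in the last pictures, the purple pot's rear edge is about 10 mm inside the mouth. The green pot's front edge is about 8–10 mm short of the stop. Both are within 2 mm of the lane's centre line and upright.

**Rose cell:** my estimates are that it sits within about 2 mm of the beam point in each direction, with its centre at about 89.5 mm height. The gripper angle is 10.6°, against about 10.5° for the board by its corners and 10.65° by the black line. The finger opening is 39.7 mm on the 40 mm cell and the arm is at rest.

**Checks that disagreed:**
- **Beam centre line:** the black line and the lens and card spots differed by about 2 mm sideways, so I aimed between them.
- **Cell corners:** corners picked by eye on the held cell scattered by up to about 6 mm, so its exact position rests mainly on the arm's own pose reading.

I did not touch the blue cell, loose lid or spool; no picture showed them moved, though I did not measure them at the end.

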